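# Set the stirrer's speed on its edge thumbwheel

## Robot

A 6-joint arm with a two-finger parallel gripper is mounted at the origin on the work surface. World frame = base frame: x ahead of the robot, y to its left, z up, the work surface at z = 0. Lengths are in m, angles in rad, forces in N, time in s.
With the tool pointing down it reaches from about 0.25 to 0.725 m from the base axis. Payload 4 kg.
Tool frame: the origin (TCP) lies on the centre line of the jaws, within the pads' length; the fingertips stand 14 mm ahead of it and the grasp point (between the pads) lies 5 mm behind it; z points along the fingers, x is the direction in which the jaws open and shut, and the axes are right-handed (so a half turn about z gives the same grasp; the last joint's range is limited). The gripper opens to 85 mm and grips with 20 to 120 N. Pads are 22 mm wide; open, the fingers measure 114 mm over their backs; the gripper's body (76 mm by 85 mm) begins 54 mm behind the grasp point. The pads swing forward as they close: fully open they stand 13 mm farther back than shut.
Start: joints at [1.347, 0.241, 0.005, 1.335, 0, 1.571], TCP at [0.111, 0.488, 0.245] pointing down, gripper open.
Joint ranges: [-2.72, 2.72], [-1.05, 1.87], [-1.09, 1.28], [-1.99, 2.15], [-1.42, 1.44], [-3.14, 3.14]. Speed limits (rad/s): [2.79, 2.79, 3.14, 3.14, 3.14, 3.14].

## Interface

Orientations are given as a unit quaternion [x, y, z, w].
In Python, from workcell import bot gives the robot as it stands.
- The arm moves only by the tool play_rows, never from a script. Its argument "motion" is a list of rows, each an object with "fingers": the closure, from -1 (fully open) to 1 (shut), so that 0 is half open; "translation": the shift along the tool's x, y, z in cm, a list of three; "roll": the turn about the tool's z in degrees. A call has 1 to 20 rows; each row is the pose to reach, as a shift and turn from the pose commanded when the call began, along the tool's axes at that moment; what a row does not reach only later rows make up. A row lasts 1/12 s, in which the tool goes at most 41.7 mm and 7.16 degrees, less where a joint would pass 70% of its speed; a pose out of reach is approached as far as the arm can. A call with a gripper value outside its range is refused whole. The fingers move at their own pace and stop on an object; the grip force is fixed at half the most. Time passes only in rows, so rows that repeat a pose let the fingers close. It gives the time, the measured TCP pose, the force and the opening at its end, in the units of the state.
- bot.get_obs(): the state, without advancing time (a new reading comes with each control period).
- bot.camera(name): name is "side" or "top" or "wrist"; returns a dict with "pixels" (384x512x3 uint8, red, green, blue), "intrinsics" (3x3 intrinsics, pixels), "world_to_cam" (4x4, takes a point from world to camera coordinates). Camera axes: x right, y down, z forward; pixel columns grow to the right and rows downward; lengths in m; the calibration is good to about 2 mm. The wrist camera is an equidistant fisheye: a pixel r from the principal point sees the ray r / f radians off the axis. A picture is of the moment at which its call begins. There is no depth.
- bot.job_done(): hands the job in, once; it reports no verdict.
The state is a dict: "clock": time; "joint_pos": joint angles; "joint_vel": joint speeds; "tau": joint torques, N m; "eef_pos": TCP position; "tool_rot": TCP orientation; "ft_force": force on the tool from outside, world axes, zero at the start; "ft_torque": the same for the moment, N m; "grip_width": finger opening in m.
Only numpy, scipy, OpenCV 4.12 (cv2) and the standard library are available. Lean on these libraries where they do the work, as an engineer would, in place of code of your own. Each camera call takes 0.05 s, during which the arm holds its last target. There are 200 camera calls.

## Task

The speed of the magnetic stirrer is set with a thumbwheel whose edge stands out of a narrow slot under a sliding cover. Slide the cover off the wheel, roll the wheel's edge away from the stirrer's front with a light fingertip (press with about 6 N, never more than about 12 N: its axle is delicate) until the pointer under the little window stands opposite the wedge-shaped set mark, then slide the cover fully shut again. Leave the beaker, the vial, the bottles and the pen where they are.

Things in the scene. Friction and masses are not known exactly. Their poses are not given: they have to be found in the camera images.
- stirrer: white magnetic stirrer, a fixed box 200 (x) x 340 (y) x 80 mm high. Origin under its centre on the bench; its x axis points from its front (robot side) to its back, y to its left, z up. Round plate with beaker on the left half of the top (y = +90 mm), controls on the right half. Scale window (100 along x, 44 along y, 12 mm high) at x = -5, y = -7 mm.
- dial: the thumbwheel in its slot (46 mm along x, 12 along y). Origin: slot's centre in the stirrer's flat top face, 80 mm above the bench; axes as the stirrer's. Black ribbed wheel, 44 mm across, 9 wide, level axle along y below this origin, so its crown is straight above it. It stands 3.5 to 10.5 mm out of the face: unknown, to be felt. Its sprung axle yields down about 1 mm per 7 N.
- wheel (a joint): turn of the thumbwheel, rad; grows as its crown is rolled to the stirrer's +x (away from its front). 1 rad = 22 mm of edge and moves the pointer 20 mm to +x. Stops at 0 and 3.6. Stiff: takes about 2.3 N along its edge, so press with 4 to 8 N to roll it; it stays where it is left. One wipe turns it only by about the fingertip's length: several strokes are needed.
- pointer_tip (a point): tip of the pointer, a black straight bar 2.4 mm wide that lies along y under the window, entering from the wheel's side (-y); the wheel drives it along x.
- mark_tip (a point): tip of the set mark, a black wedge under the window on the side away from the wheel (+y), tip pointing to -y; it stays put. The pointer is right when both tips have the same position along the stirrer's x, within 2.5 mm. At the start the pointer is 18 to 56 mm short of it (nearer the front).
- cover (a joint): how far the bare metal sliding cover is open, m: 0 shut (centred over the wheel), 0.060 at its open stop; it slides to the stirrer's -y (right) and stays where it is left (friction 1.5 N).
- fin (a point): middle of the upright grip fin on the cover: 30 mm along x, 10 thick along y, 20 high; this point is half-way up, 10 mm above the cover's flat top and 27 mm above the stirrer's top face. The cover is 60 mm along x and 44 along y.
- beaker: glass beaker, 68 mm across, 85 mm high, on the stirrer's plate (top of it 171 mm above the bench); leave alone. Origin at the centre of its underside.
- vial: small amber vial, 26 mm across, 45 mm high, standing on the right rear corner of the stirrer's top; leave alone. Origin at the centre of its underside.
- reagent: amber reagent bottle, 70 mm across, 150 mm high, on the bench right of the stirrer; leave alone. Origin at the centre of its underside.
- rinse: white rinse bottle, 64 mm across, 160 mm high, on the bench left of the stirrer; leave alone. Origin at the centre of its underside.
- pen: marker pen, 125 mm long, lying on the bench before the stirrer; leave alone. Origin under its middle.

How it is judged:
By the outcome, as a careful person would: the job done as asked, in the order asked, and still so for the second after the job is handed in, with the robot touching nothing.
It also fails if it takes over 72 s, if anything falls off the work surface, if the arm or the gripper's body presses on something with over 40 N, if the wrist force passes 120 N, or if a joint passes its speed limit or range.

## Working session

There is one attempt and no reset: what is moved stays moved. The work goes in short steps, Python scripts to look and compute and a tool call to move; the robot and the scene stay as the last step left them, time stands still between calls to the robot, and variables do not carry over. Pictures are saved under pics/ and viewed, about 8 in all and at most 12, crops included, and the job is handed in when it is done.

Besides the shell and the picture viewer there is one more tool, called after "Call:" by a JSON object that holds its "api" and its "payload", one argument or row to a line. play_rows: Moves the arm, as the interface text tells. Its arguments: {"type":"object","properties":{"motion":{"type":"array","items":{"type":"object","properties":{"fingers":{"type":"number"},"translation":{"type":"array","items":{"type":"number"}},"roll":{"type":"number"}}}}},"required":["motion"]}

```bash
mkdir -p pics; cat > h.py <<'E'
import numpy as np, cv2
from workcell import bot
def snap(name,fn,crop=None,scale=1):
    c=bot.camera(name); im=c["pixels"][:,:,::-1].copy()
    np.savez('pics/'+fn+'.npz',K=c["intrinsics"],T=c["world_to_cam"],im=im)
    o=im
    if crop: o=im[crop[1]:crop[3],crop[0]:crop[2]]
    if scale!=1:o=cv2.resize(o,None,fx=scale,fy=scale,interpolation=cv2.INTER_CUBIC)
    cv2.imwrite('pics/'+fn+'.png',o); return c
def ray(c,u,v,fish=False):
    K=c["K"] if "K" in c else c["intrinsics"]; T=c["T"] if "T" in c else c["world_to_cam"]
    a=(u-K[0,2])/K[0,0]; b=(v-K[1,2])/K[1,1]
    if fish:
        r=np.hypot(a,b); d=np.array([np.sin(r)*a/max(r,1e-9),np.sin(r)*b/max(r,1e-9),np.cos(r)])
    else: d=np.array([a,b,1.])
    R=T[:3,:3]; return -R.T@T[:3,3], R.T@d
def onz(c,u,v,z,fish=False):
    o,d=ray(c,u,v,fish); return o+d*(z-o[2])/d[2]
def proj(c,p,fish=False):
    K=c["K"];T=c["T"];q=T[:3,:3]@np.array(p)+T[:3,3]
    if fish:
        n=np.hypot(q[0],q[1]);r=np.arctan2(n,q[2]);return K[0,0]*r*q[0]/n+K[0,2],K[1,1]*r*q[1]/n+K[1,2]
    return K[0,0]*q[0]/q[2]+K[0,2],K[1,1]*q[1]/q[2]+K[1,2]
E
python3 - <<'E'
from h import *
o=bot.get_obs(); print({k:np.round(v,3) for k,v in o.items()})
c=snap("top","t0",scale=1.5);print(c["intrinsics"],c["world_to_cam"].round(3))
c=snap("wrist","w0",scale=1.5);print(c["intrinsics"],c["world_to_cam"].round(3))
E
```

```text
{'clock': np.float64(0.0), 'joint_pos': array([1.347, 0.241, 0.004, 1.335, 0.   , 1.571]), 'joint_vel': array([-0.001,  0.   , -0.   ,  0.   , -0.001,  0.   ]), 'tau': array([ 0.0000e+00, -3.7232e+01,  2.5241e+01,  1.7000e-02, -0.0000e+00,
        0.0000e+00]), 'eef_pos': array([0.111, 0.487, 0.244]), 'tool_rot': array([ 0.782,  0.624, -0.001,  0.001]), 'ft_force': array([ 0.599, -0.577, -0.03 ]), 'ft_torque': array([ 0.067,  0.043, -0.017]), 'grip_width': np.float64(0.085)}
[[468.02430781   0.         257.91435055]
 [  0.         468.02430781 191.36567132]
 [  0.           0.           1.        ]] [[ 0.006 -1.     0.031  0.054]
 [-0.998 -0.009 -0.068  0.583]
 [ 0.068 -0.03  -0.997  1.051]
 [ 0.     0.     0.     1.   ]]
[[297.31863964   0.         249.98049652]
 [  0.         297.31863964 189.54514957]
 [  0.           0.           1.        ]] [[ 0.222  0.975 -0.002 -0.498]
 [ 0.927 -0.21   0.31  -0.04 ]
 [ 0.302 -0.07  -0.951  0.38 ]
 [ 0.     0.     0.     1.   ]]
```

View pics/t0.png

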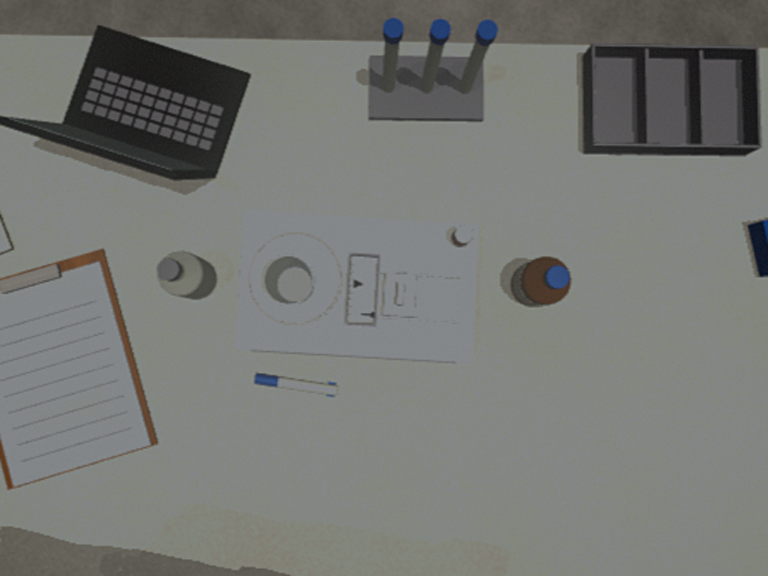

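View pics/w0.png

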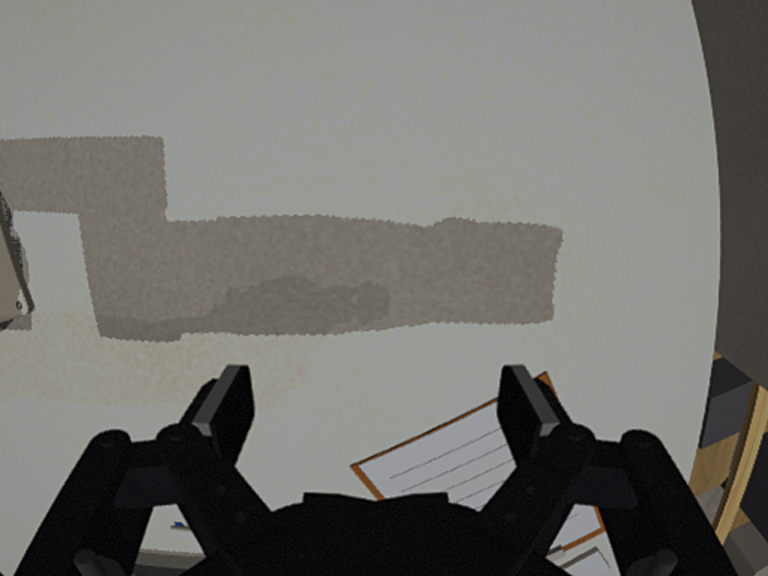

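The top view shows the stirrer (about 248..475 × 211..362 in the 1.5x picture), with the cover and fin near (400,292), the pointer near (368,315) and the mark near (358,284). The wrist view shows only bench. I'll zoom in on the controls.

```bash
python3 - <<'E'
from h import *
d=dict(np.load('pics/t0.npz')); im=d['im']
cr=cv2.resize(im[135:247,155:325],None,fx=4.7,fy=4.7,interpolation=cv2.INTER_CUBIC)
cr=cv2.convertScaleAbs(cr,alpha=1.5,beta=-40)
cv2.imwrite('pics/t0z.png',cr)
c=d
for n,u,v,z in [("FR",470,362,.08),("FL",250,350,.08),("BR",478,222,.08),("BL",246,211,.08),("wTL",349,254,.092),("wTR",380,255,.092),("wBL",346,324,.092),("wBR",377,326,.092),("plate",295,278,.085),("fin",400,292,.107),("ptr",362,314,.09),("mark",361,284,.09),("vial",462,236,.125),("reag",545,281,.1)]:
    print(n,onz(c,u/1.5,v/1.5,z).round(4))
E
```

```text
FR [ 0.4722 -0.06    0.08  ]
FL [0.4875 0.2538 0.08  ]
BR [ 0.6746 -0.072   0.08  ]
BL [0.6867 0.2634 0.08  ]
wTL [0.6246 0.1144 0.092 ]
wTR [0.6236 0.0703 0.092 ]
wBL [0.5251 0.1177 0.092 ]
wBR [0.5226 0.0738 0.092 ]
plate [0.5902 0.1911 0.085 ]
fin [0.5701 0.0423 0.107 ]
ptr [0.5395 0.0952 0.09  ]
mark [0.5821 0.097  0.09  ]
vial [ 0.6474 -0.0424  0.125 ]
reag [ 0.5879 -0.1641  0.1   ]
```

View pics/t0z.png

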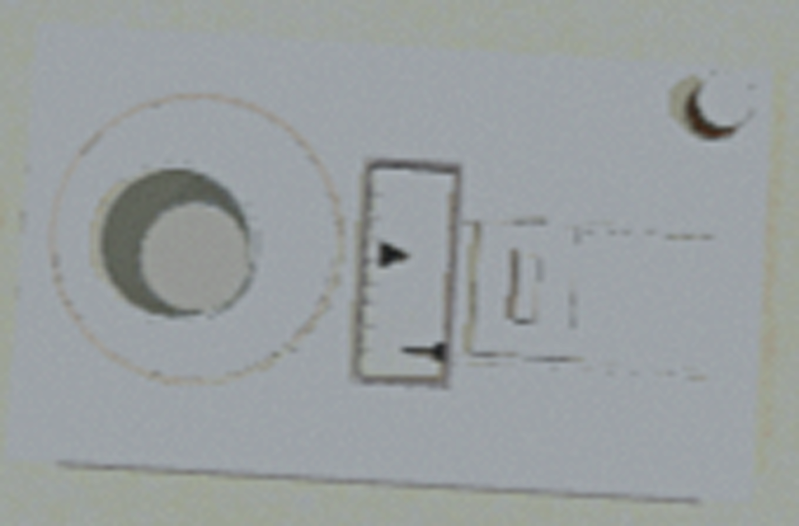

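```bash
python3 - <<'E'
from h import *
d=dict(np.load('pics/t0.npz'))
f=lambda u,v,z: onz(d,155+u/4.7,135+v/4.7,z)
a,b=f(60,463,.08),f(700,500,.08); e=a-b; print("front yaw deg",np.degrees(np.arctan2(-e[0],e[1])))
W=[f(*p,.092) for p in[(368,163),(459,168),(358,379),(446,382)]]
e=W[0]-W[2]+W[1]-W[3]; psi2=np.arctan2(e[1],e[0]); print("win yaw",np.degrees(psi2))
wc=np.mean(W,0); print("wc",wc, np.linalg.norm(e)/2)
for psi in [psi2]:
    R=np.array([[np.cos(psi),-np.sin(psi)],[np.sin(psi),np.cos(psi)]])
    O=wc[:2]-R@[-.005,-.007]; print("O",O)
    for n,u,v,z in [("fin",527,286,.117),("mark",410,255,.085),("ptr",402,350,.085),("plate",197,238,.085)]:
        p=f(u,v,z); print(n,p.round(4),"local",(R.T@(p[:2]-O)).round(4))
print(np.degrees(np.arctan2(*[.976,.223])))
o=bot.get_obs();from scipy.spatial.transform import Rotation as Ro
print(Ro.from_quat(o['tool_rot']).as_matrix().round(3))
E
```

```text
front yaw deg -2.9788214947154863
win yaw -2.5481677416304
wc [0.57414358 0.09457981 0.092     ] 0.09767391659593452
O [0.57944985 0.10135059]
fin [0.5671 0.0418 0.117 ] local [-0.0097 -0.0601]
mark [0.5827 0.0937 0.085 ] local [ 0.0036 -0.0075]
ptr [0.5393 0.0969 0.085 ] local [-0.0399 -0.0062]
plate [0.5896 0.1906 0.085 ] local [0.0061 0.0896]
77.12978052747133
[[ 0.222  0.975 -0.   ]
 [ 0.975 -0.222 -0.002]
 [-0.002 -0.    -1.   ]]
```

Call:
{"api": "play_rows", "payload": {
  "motion": [
    {"fingers": 1,"translation": [-4,7.2,0],"roll": -5},
    {"fingers": 1,"translation": [-8,14.4,0],"roll": -10.2},
    {"fingers": 1,"translation": [-12,21.5,0],"roll": -10.2},
    {"fingers": 1,"translation": [-16,28.6,0],"roll": -10.2},
    {"fingers": 1,"translation": [-30,53.5,0],"roll": -10.2},
    {"fingers": 1,"translation": [-30,53.5,0],"roll": -10.2},
    {"fingers": 1,"translation": [-30,53.5,0],"roll": -10.2},
    {"fingers": 1,"translation": [-30,53.5,0],"roll": -10.2},
    {"fingers": 1,"translation": [-30,53.5,0],"roll": -10.2},
    {"fingers": 1,"translation": [-30,53.5,0],"roll": -10.2},
    {"fingers": 1,"translation": [-30,53.5,0],"roll": -10.2},
    {"fingers": 1,"translation": [-30,53.5,0],"roll": -10.2},
    {"fingers": 1,"translation": [-30,53.5,0],"roll": -10.2},
    {"fingers": 1,"translation": [-30,53.5,0],"roll": -10.2},
    {"fingers": 1,"translation": [-30,53.5,0],"roll": -10.2},
    {"fingers": 1,"translation": [-30,53.5,0],"roll": -10.2},
    {"fingers": 1,"translation": [-30,53.5,0],"roll": -10.2},
    {"fingers": 1,"translation": [-30,53.5,0],"roll": -10.2}
  ]
}}

```text
clock: 1.6
eef_pos: [0.5653, 0.0764, 0.2445]
tool_rot: [0.723, 0.691, -0.001, -0.001]
ft_force: [0.8, 0.4, -0.2]
grip_width: -0.0001
```

```bash
python3 - <<'E'
from h import *
snap("wrist","w1",scale=1.5)
o=bot.get_obs();from scipy.spatial.transform import Rotation as Ro
print(o['eef_pos'],o['ft_force'],o['grip_width'],Ro.from_quat(o['tool_rot']).as_matrix().round(3))
E
```

```text
[0.56506717 0.07693096 0.24492766] [-1.00639807 -0.06523287 -0.6550081 ] 0.0001348553076447783 [[ 0.045  0.999 -0.002]
 [ 0.999 -0.045  0.   ]
 [ 0.    -0.002 -1.   ]]
```

View pics/w1.png

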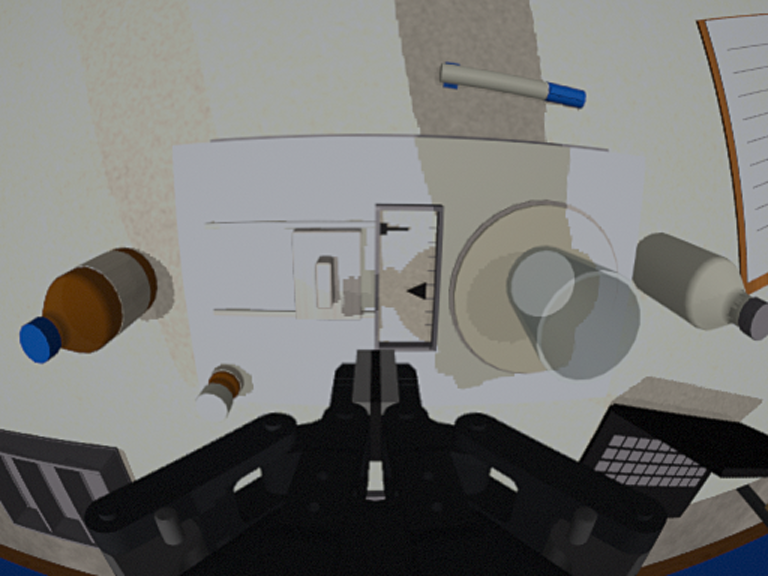

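The wrist view shows the mark tip at (408,291), the pointer tip at (410,229), the fin at (316..333, 255..308) and the cover at (294..362, 228..320).

```bash
python3 - <<'E'
from h import *
d=dict(np.load('pics/w1.npz'))
f=lambda u,v,z: onz(d,u/1.5,v/1.5,z,True)
psi=np.radians(-2.6)
R=np.array([[np.cos(psi),-np.sin(psi)],[np.sin(psi),np.cos(psi)]])
W=[f(*p,.092) for p in[(377,205),(443,206),(377,349),(436,350)]]
wc=np.mean(W,0); O=wc[:2]-R@[-.005,-.007]; print("wc",wc,"O",O, "yaw", [np.degrees(np.arctan2(*(W[i+2]-W[i])[[1,0]])) for i in(0,1)])
C=np.array([f(*p,.097) for p in[(295,229),(361,229),(296,320),(361,319)]]); print(C.round(4)); cc=C.mean(0)
for n,p in [("wc",wc),("cover",cc),("finTop",f(325,282,.117)),("mark",f(408,291,.085)),("ptr",f(410,229,.085)),("vial",f(232,375,.08))]:
    print(n,p.round(4),"local",(R.T@(p[:2]-O)).round(4))
T=d['T'];print(-T[:3,:3].T@T[:3,3])
E
```

```text
wc [0.57517291 0.0976979  0.092     ] O [0.58048531 0.10446388] yaw [np.float64(-2.5501419287417875), np.float64(-2.809348196593274)]
[[0.5355 0.0262 0.097 ]
 [0.5378 0.0683 0.097 ]
 [0.5977 0.0207 0.097 ]
 [0.5987 0.0649 0.097 ]]
wc [0.5752 0.0977 0.092 ] local [-0.005 -0.007]
cover [0.5674 0.045  0.097 ] local [-0.0104 -0.06  ]
finTop [0.5654 0.0455 0.117 ] local [-0.0124 -0.0596]
mark [0.5845 0.0976 0.085 ] local [ 0.0043 -0.0067]
ptr [0.5415 0.1    0.085 ] local [-0.0388 -0.0062]
vial [ 0.6495 -0.0398  0.08  ] local [ 0.0755 -0.141 ]
[0.48531548 0.07930628 0.37346474]
```

Call:
{"api": "play_rows", "payload": {
  "motion": [
    {"fingers": 1,"translation": [0,0.2,3]},
    {"fingers": 1,"translation": [0,0.2,6]},
    {"fingers": 1,"translation": [0,0.2,9]},
    {"fingers": 1,"translation": [0,0.2,11]},
    {"fingers": 1,"translation": [0,0.2,12]},
    {"fingers": 1,"translation": [0,0.2,12.4]},
    {"fingers": 1,"translation": [0,0.2,12.6]},
    {"fingers": 1,"translation": [0,0.2,12.6]}
  ]
}}

```text
schema error: expected keys fingers, translation, roll
```

```bash
python3 - <<'E'
from h import *
snap("wrist","w2",crop=(150,100,350,300),scale=3)
E
```

```text
(no output)
```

View pics/w2.png

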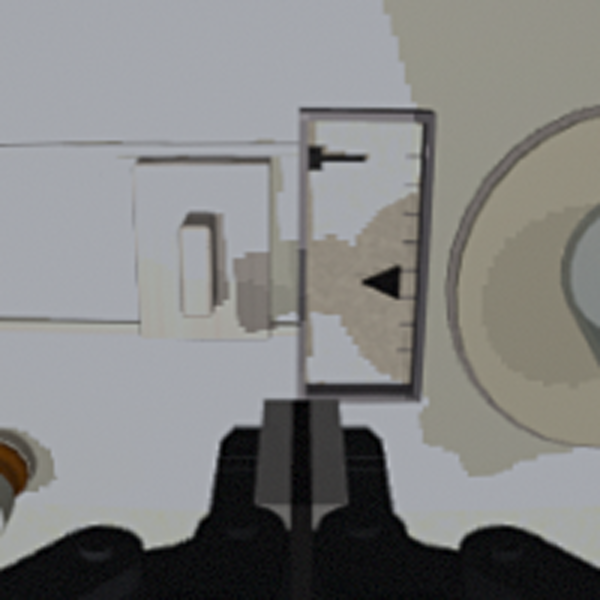

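The move was refused because every row needs roll, so the picture is still from above. It agrees with the estimates. Now the descent.

Call:
{"api": "play_rows", "payload": {
  "motion": [
    {"fingers": 1,"translation": [0,0.2,3],"roll": 0},
    {"fingers": 1,"translation": [0,0.2,6],"roll": 0},
    {"fingers": 1,"translation": [0,0.2,9],"roll": 0},
    {"fingers": 1,"translation": [0,0.2,11],"roll": 0},
    {"fingers": 1,"translation": [0,0.2,12],"roll": 0},
    {"fingers": 1,"translation": [0,0.2,12.4],"roll": 0},
    {"fingers": 1,"translation": [0,0.2,12.6],"roll": 0},
    {"fingers": 1,"translation": [0,0.2,12.6],"roll": 0}
  ]
}}

```text
clock: 2.37
eef_pos: [0.5686, 0.0768, 0.1204]
tool_rot: [0.723, 0.691, 0.001, 0.001]
ft_force: [-0.9, 0.1, -0.3]
grip_width: -0.0
```

Call:
{"api": "play_rows", "payload": {
  "motion": [
    {"fingers": 1,"translation": [-0.6,0,0],"roll": 0},
    {"fingers": 1,"translation": [-1.0,0,0],"roll": 0},
    {"fingers": 1,"translation": [-1.4,0,0],"roll": 0},
    {"fingers": 1,"translation": [-1.8,0,0],"roll": 0},
    {"fingers": 1,"translation": [-2.2,0,0],"roll": 0},
    {"fingers": 1,"translation": [-2.6,0,0],"roll": 0},
    {"fingers": 1,"translation": [-3.0,0,0],"roll": 0},
    {"fingers": 1,"translation": [-3.4,0,0],"roll": 0},
    {"fingers": 1,"translation": [-3.8,0,0],"roll": 0},
    {"fingers": 1,"translation": [-4.2,0,0],"roll": 0},
    {"fingers": 1,"translation": [-4.6,0,0],"roll": 0},
    {"fingers": 1,"translation": [-5.0,0,0],"roll": 0},
    {"fingers": 1,"translation": [-5.4,0,0],"roll": 0},
    {"fingers": 1,"translation": [-5.8,0,0],"roll": 0},
    {"fingers": 1,"translation": [-6.2,0,0],"roll": 0},
    {"fingers": 1,"translation": [-6.6,0,0],"roll": 0},
    {"fingers": 1,"translation": [-6.9,0,0],"roll": 0},
    {"fingers": 1,"translation": [-7.1,0,0],"roll": 0},
    {"fingers": 1,"translation": [-7.2,0,0],"roll": 0}
  ]
}}

```text
clock: 3.95
eef_pos: [0.5645, 0.0039, 0.1191]
tool_rot: [0.723, 0.691, -0.0, -0.0]
ft_force: [0.0, 1.7, 0.4]
grip_width: 0.0005
```

Call:
{"api": "play_rows", "payload": {
  "motion": [
    {"fingers": 1,"translation": [-0.1,0,0],"roll": 0},
    {"fingers": 1,"translation": [-0.2,0,0],"roll": 0},
    {"fingers": 1,"translation": [-0.2,0,0],"roll": 0}
  ]
}}

```text
clock: 4.2
eef_pos: [0.5644, 0.0029, 0.1192]
tool_rot: [0.723, 0.691, 0.0, -0.001]
ft_force: [-0.5, 3.7, 0.4]
grip_width: 0.0
```

Call:
{"api": "play_rows", "payload": {
  "motion": [
    {"fingers": 1,"translation": [-0.1,0,0],"roll": 0},
    {"fingers": 1,"translation": [-0.2,0,0],"roll": 0},
    {"fingers": 1,"translation": [-0.2,0,0],"roll": 0}
  ]
}}

```text
clock: 4.45
eef_pos: [0.5644, 0.0025, 0.1192]
tool_rot: [0.723, 0.691, 0.001, -0.002]
ft_force: [-1.3, 8.7, -0.6]
grip_width: -0.0001
```

Cover is at its open stop. Now I'll go above the wheel.

Call:
{"api": "play_rows", "payload": {
  "motion": [
    {"fingers": 1,"translation": [0.5,0,0],"roll": 0},
    {"fingers": 1,"translation": [0.8,0,-1.5],"roll": 0},
    {"fingers": 1,"translation": [2.0,-0.4,-1.5],"roll": 0},
    {"fingers": 1,"translation": [4.2,-0.8,-1.5],"roll": 0},
    {"fingers": 1,"translation": [4.2,-0.8,0],"roll": 0},
    {"fingers": 1,"translation": [4.2,-0.8,0.8],"roll": 0},
    {"fingers": 1,"translation": [4.2,-0.8,1.0],"roll": 0},
    {"fingers": 1,"translation": [4.2,-0.8,1.0],"roll": 0},
    {"fingers": 1,"translation": [4.2,-0.8,1.0],"roll": 0}
  ]
}}

```text
clock: 5.2
eef_pos: [0.5584, 0.0422, 0.1091]
tool_rot: [0.723, 0.69, -0.0, 0.0]
ft_force: [1.0, -0.1, 0.6]
grip_width: -0.0001
```

```bash
python3 - <<'E'
from h import *
snap("wrist","w3",crop=(150,100,350,300),scale=3)
o=bot.get_obs();print(o['eef_pos'],o['ft_force'])
d=dict(np.load('pics/w3.npz'))
for p in [(.567,.044,.088),(.5415,.1,.085)]:
    u,v=proj(d,p,True);print((u-150)*3,(v-100)*3)
E
```

```text
[0.5587534  0.04215402 0.10953223] [ 0.23879974 -0.03146593  0.19046508]
314.8510722336516 464.3466650179302
600.7491775604395 322.42986265190723
```

View pics/w3.png

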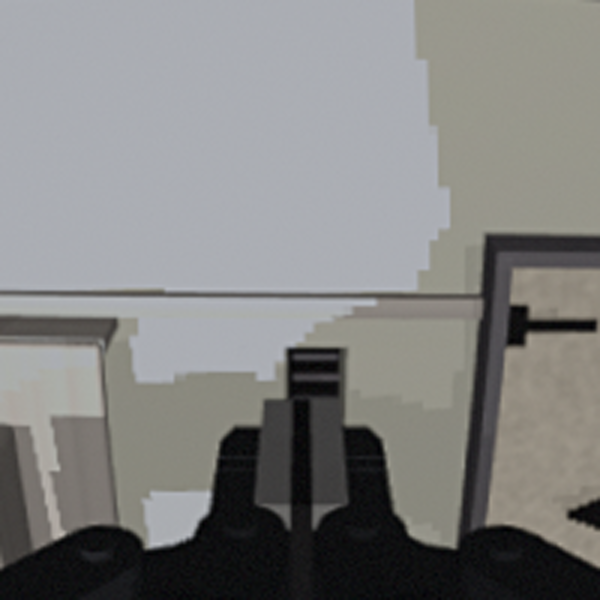

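The wheel is visible under the tip, 3 mm to the tool's +x. I'll feel downward.

Call:
{"api": "play_rows", "payload": {
  "motion": [
    {"fingers": 1,"translation": [0.2,0,0.2],"roll": 0},
    {"fingers": 1,"translation": [0.25,0,0.35],"roll": 0},
    {"fingers": 1,"translation": [0.25,0,0.4],"roll": 0},
    {"fingers": 1,"translation": [0.25,0,0.4],"roll": 0}
  ]
}}

```text
clock: 5.58
eef_pos: [0.5586, 0.045, 0.1052]
tool_rot: [0.723, 0.691, -0.0, -0.0]
ft_force: [0.1, -0.8, 0.5]
grip_width: 0.0001
```

Call:
{"api": "play_rows", "payload": {
  "motion": [
    {"fingers": 1,"translation": [0,0,0.04],"roll": 0},
    {"fingers": 1,"translation": [0,0,0.08],"roll": 0},
    {"fingers": 1,"translation": [0,0,0.08],"roll": 0}
  ]
}}

```text
clock: 5.83
eef_pos: [0.5586, 0.045, 0.1045]
tool_rot: [0.723, 0.691, -0.0, 0.0]
ft_force: [-0.1, 0.2, -0.2]
grip_width: -0.0002
```

Call:
{"api": "play_rows", "payload": {
  "motion": [
    {"fingers": 1,"translation": [0,0,0.04],"roll": 0},
    {"fingers": 1,"translation": [0,0,0.06],"roll": 0},
    {"fingers": 1,"translation": [0,0,0.06],"roll": 0}
  ]
}}

```text
clock: 6.08
eef_pos: [0.5586, 0.0451, 0.1039]
tool_rot: [0.723, 0.691, -0.0, -0.0]
ft_force: [-0.6, 0.8, 0.3]
grip_width: -0.0
```

Call:
{"api": "play_rows", "payload": {
  "motion": [
    {"fingers": 1,"translation": [0,0,0.04],"roll": 0},
    {"fingers": 1,"translation": [0,0,0.06],"roll": 0},
    {"fingers": 1,"translation": [0,0,0.06],"roll": 0}
  ]
}}

```text
clock: 6.33
eef_pos: [0.5585, 0.0451, 0.1032]
tool_rot: [0.723, 0.691, -0.0, -0.0]
ft_force: [0.6, 0.2, -0.0]
grip_width: -0.0003
```

Call:
{"api": "play_rows", "payload": {
  "motion": [
    {"fingers": 1,"translation": [0,0,0.04],"roll": 0},
    {"fingers": 1,"translation": [0,0,0.06],"roll": 0},
    {"fingers": 1,"translation": [0,0,0.06],"roll": 0}
  ]
}}

```text
clock: 6.58
eef_pos: [0.5586, 0.0451, 0.1027]
tool_rot: [0.723, 0.691, -0.0, -0.0]
ft_force: [-0.3, 0.8, 0.0]
grip_width: -0.0
```

Call:
{"api": "play_rows", "payload": {
  "motion": [
    {"fingers": 1,"translation": [0,0,0.04],"roll": 0},
    {"fingers": 1,"translation": [0,0,0.06],"roll": 0},
    {"fingers": 1,"translation": [0,0,0.06],"roll": 0}
  ]
}}

```text
clock: 6.83
eef_pos: [0.5586, 0.0451, 0.102]
tool_rot: [0.723, 0.691, -0.0, -0.0]
ft_force: [0.3, -0.6, -0.5]
grip_width: -0.0004
```

Call:
{"api": "play_rows", "payload": {
  "motion": [
    {"fingers": 1,"translation": [0,0,0.04],"roll": 0},
    {"fingers": 1,"translation": [0,0,0.06],"roll": 0},
    {"fingers": 1,"translation": [0,0,0.06],"roll": 0}
  ]
}}

```text
clock: 7.08
eef_pos: [0.5586, 0.0451, 0.1014]
tool_rot: [0.723, 0.691, -0.0, -0.0]
ft_force: [-0.1, 0.5, -0.4]
grip_width: 0.0001
```

Call:
{"api": "play_rows", "payload": {
  "motion": [
    {"fingers": 1,"translation": [0,0,0.04],"roll": 0},
    {"fingers": 1,"translation": [0,0,0.06],"roll": 0},
    {"fingers": 1,"translation": [0,0,0.06],"roll": 0}
  ]
}}

```text
clock: 7.33
eef_pos: [0.5587, 0.0451, 0.1009]
tool_rot: [0.723, 0.691, 0.0, 0.0]
ft_force: [-0.3, -0.3, 0.7]
grip_width: -0.0001
```

Call:
{"api": "play_rows", "payload": {
  "motion": [
    {"fingers": 1,"translation": [0,0,0.04],"roll": 0},
    {"fingers": 1,"translation": [0,0,0.06],"roll": 0},
    {"fingers": 1,"translation": [0,0,0.06],"roll": 0}
  ]
}}

```text
clock: 7.58
eef_pos: [0.5587, 0.0451, 0.1006]
tool_rot: [0.723, 0.691, 0.0, 0.0]
ft_force: [-1.1, 0.2, 2.2]
grip_width: -0.0001
```

Call:
{"api": "play_rows", "payload": {
  "motion": [
    {"fingers": 1,"translation": [0,0,0.03],"roll": 0},
    {"fingers": 1,"translation": [0,0,0.04],"roll": 0},
    {"fingers": 1,"translation": [0,0,0.04],"roll": 0},
    {"fingers": 1,"translation": [0,0,0.04],"roll": 0}
  ]
}}

```text
clock: 7.92
eef_pos: [0.5587, 0.0451, 0.1002]
tool_rot: [0.723, 0.691, 0.0, 0.0]
ft_force: [-1.0, 0.3, 4.5]
grip_width: 0.0
```

Contact is at about z = 0.1009, 4.5 N now. First stroke, in two parts.

Call:
{"api": "play_rows", "payload": {
  "motion": [
    {"fingers": 1,"translation": [0,0,0.02],"roll": 0},
    {"fingers": 1,"translation": [0,0.1,0.02],"roll": 0},
    {"fingers": 1,"translation": [0,0.25,0.02],"roll": 0},
    {"fingers": 1,"translation": [0,0.4,0.02],"roll": 0},
    {"fingers": 1,"translation": [0,0.55,0.02],"roll": 0},
    {"fingers": 1,"translation": [0,0.7,0.02],"roll": 0}
  ]
}}

```text
clock: 8.42
eef_pos: [0.5654, 0.0447, 0.1001]
tool_rot: [0.723, 0.691, -0.0, -0.0]
ft_force: [-2.0, 0.3, 6.2]
grip_width: 0.0
```

```bash
python3 - <<'E'
from h import *
snap("wrist","w4",crop=(150,100,350,300),scale=3)
o=bot.get_obs();print(o['eef_pos'],o['ft_force'])
d=dict(np.load('pics/w4.npz'));f=lambda u,v,z: onz(d,u/3+150,v/3+100,z,True)
for p in [(.5415,.1,.085),(.5845,.0976,.085)]:
    u,v=proj(d,p,True);print((u-150)*3,(v-100)*3)
E
```

```text
[0.56573456 0.04475482 0.10011567] [-1.58947572  0.1950651   5.5225405 ]
605.41364959635 305.8036765473928
574.0166016076698 508.832099304043
```

View pics/w4.png

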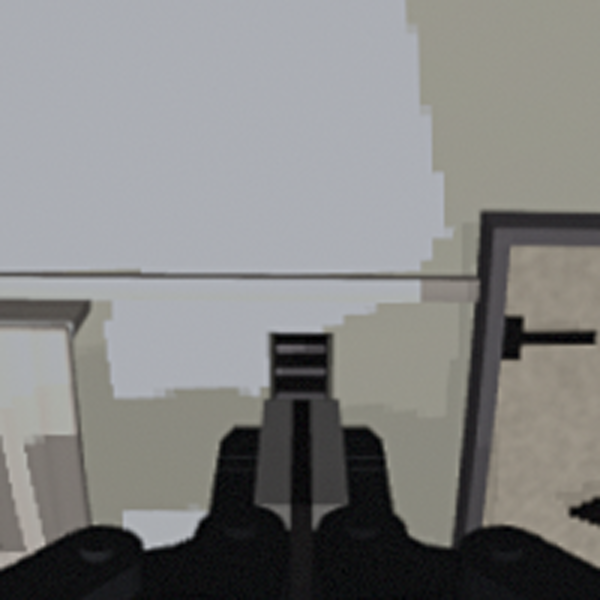

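Rolling works with no slip: the pointer is at v≈337 against 306 for its start position. Continuing the stroke, then the return and the second stroke.

Call:
{"api": "play_rows", "payload": {
  "motion": [
    {"fingers": 1,"translation": [0,0.15,0],"roll": 0},
    {"fingers": 1,"translation": [0,0.3,0],"roll": 0},
    {"fingers": 1,"translation": [0,0.45,0],"roll": 0},
    {"fingers": 1,"translation": [0,0.6,0],"roll": 0},
    {"fingers": 1,"translation": [0,0.75,0],"roll": 0},
    {"fingers": 1,"translation": [0,0.9,0],"roll": 0},
    {"fingers": 1,"translation": [0,1.0,0],"roll": 0}
  ]
}}

```text
clock: 9.05
eef_pos: [0.5754, 0.0442, 0.1001]
tool_rot: [0.723, 0.691, -0.0, -0.0]
ft_force: [-2.9, -0.7, 6.8]
grip_width: -0.0002
```

Call:
{"api": "play_rows", "payload": {
  "motion": [
    {"fingers": 1,"translation": [0,0,-0.4],"roll": 0},
    {"fingers": 1,"translation": [0,0,-0.5],"roll": 0},
    {"fingers": 1,"translation": [0,-1.0,-0.5],"roll": 0},
    {"fingers": 1,"translation": [0,-1.7,-0.5],"roll": 0},
    {"fingers": 1,"translation": [0,-1.8,-0.3],"roll": 0},
    {"fingers": 1,"translation": [0,-1.8,-0.1],"roll": 0},
    {"fingers": 1,"translation": [0,-1.8,-0.1],"roll": 0}
  ]
}}

```text
clock: 9.63
eef_pos: [0.5571, 0.0452, 0.1003]
tool_rot: [0.723, 0.691, -0.0, -0.0]
ft_force: [-2.5, 1.1, 2.1]
grip_width: 0.0001
```

```bash
cat >> h.py <<'E'
def ptr(fn):
    # darkness profile along the stirrer's x through the pointer bar and through the wedge, in local x (mm rel. mark 0.0043 guess)
    c=snap("wrist",fn); d=dict(np.load('pics/'+fn+'.npz')); g=cv2.cvtColor(d['im'],cv2.COLOR_BGR2GRAY).astype(np.float32)
    psi=np.radians(-2.6);R=np.array([[np.cos(psi),-np.sin(psi)],[np.sin(psi),np.cos(psi)]]);O=np.array([.58048531,.10446388])
    xs=np.arange(-.046,.036,.0005)
    for n,ys in (("ptr",(-.016,-.013,-.010)),("mark",(-.005,-.003,-.001))):
        out=[]
        for y in ys:
            P=[proj(d,[*(O+R@[x,y]),.085],True) for x in xs]; m=np.array(P,np.float32)
            v=cv2.remap(g,m[None,:,0],m[None,:,1],cv2.INTER_LINEAR)[0]
            b=v<70; w=np.where(b)[0]
            out.append((round(float(xs[w].mean()*1e3),1),int(b.sum()),float(v.min())) if len(w) else None)
        print(n,out)
    o=bot.get_obs();print(o['clock'],o['eef_pos'].round(4),o['ft_force'].round(1))
E
python3 -c "
from h import *
ptr('w5')"
```

```text
ptr [(15.5, 75, 6.93359375), (15.5, 73, 8.375), (13.3, 58, 7.4375)]
mark [(17.8, 62, 9.40625), (18.3, 65, 8.703125), (18.6, 67, 10.03125)]
9.6833 [0.5571 0.0452 0.1004] [-3.   0.   1.7]
```

Call:
{"api": "play_rows", "payload": {
  "motion": [
    {"fingers": 1,"translation": [0,0,0.06],"roll": 0},
    {"fingers": 1,"translation": [0,0,0.09],"roll": 0},
    {"fingers": 1,"translation": [0,0.05,0.09],"roll": 0}
  ]
}}

```text
clock: 9.93
eef_pos: [0.5579, 0.0451, 0.1]
tool_rot: [0.723, 0.691, -0.0, -0.0]
ft_force: [-3.6, -0.1, 4.4]
grip_width: 0.0001
```

```bash
python3 - <<'E'
s=open('h.py').read()
s=s.replace("out.append((round(float(xs[w].mean()*1e3),1),int(b.sum()),float(v.min())) if len(w) else None)","out.append([(round(float(xs[q].mean()*1e3),1),len(q)) for q in np.split(w,np.where(np.diff(w)>1)[0]+1) if len(q)])")
open('h.py','w').write(s)
from h import *
ptr('w6')
E
```

```text
ptr [[(-23.0, 5), (18.5, 69)], [(-23.0, 5), (19.3, 66)], [(-23.0, 5), (17.3, 50), (35.5, 1)]]
mark [[(4.8, 8), (21.0, 51)], [(4.5, 11), (22.8, 52)], [(4.5, 15), (23.3, 50)]]
9.9833 [0.5582 0.0451 0.1001] [-3.2  0.1  4.9]
```

Pointer at −23.0, mark at +4.6 (mm), so 27.6 mm to go, about 30 mm of edge. Second stroke is 17 mm.

Call:
{"api": "play_rows", "payload": {
  "motion": [
    {"fingers": 1,"translation": [0,0.15,0.02],"roll": 0},
    {"fingers": 1,"translation": [0,0.3,0.02],"roll": 0},
    {"fingers": 1,"translation": [0,0.45,0.02],"roll": 0},
    {"fingers": 1,"translation": [0,0.6,0.02],"roll": 0},
    {"fingers": 1,"translation": [0,0.75,0.02],"roll": 0},
    {"fingers": 1,"translation": [0,0.9,0.02],"roll": 0},
    {"fingers": 1,"translation": [0,1.05,0.02],"roll": 0},
    {"fingers": 1,"translation": [0,1.2,0.02],"roll": 0},
    {"fingers": 1,"translation": [0,1.35,0.02],"roll": 0},
    {"fingers": 1,"translation": [0,1.5,0.02],"roll": 0},
    {"fingers": 1,"translation": [0,1.65,0.02],"roll": 0},
    {"fingers": 1,"translation": [0,1.65,0.02],"roll": 0}
  ]
}}

```text
clock: 10.98
eef_pos: [0.5757, 0.0442, 0.1003]
tool_rot: [0.723, 0.691, 0.001, 0.001]
ft_force: [-2.7, 0.4, 4.4]
grip_width: -0.0001
```

Call:
{"api": "play_rows", "payload": {
  "motion": [
    {"fingers": 1,"translation": [0,0,-0.4],"roll": 0},
    {"fingers": 1,"translation": [0,0,-0.6],"roll": 0},
    {"fingers": 1,"translation": [0,-1.0,-0.6],"roll": 0},
    {"fingers": 1,"translation": [0,-1.7,-0.6],"roll": 0},
    {"fingers": 1,"translation": [0,-1.7,-0.6],"roll": 0},
    {"fingers": 1,"translation": [0,-1.7,-0.3],"roll": 0},
    {"fingers": 1,"translation": [0,-1.7,-0.15],"roll": 0},
    {"fingers": 1,"translation": [0,-1.7,-0.15],"roll": 0}
  ]
}}

```text
clock: 11.65
eef_pos: [0.5579, 0.0451, 0.1008]
tool_rot: [0.723, 0.691, 0.0, 0.0]
ft_force: [-0.5, 0.9, 0.0]
grip_width: 0.0001
```

```bash
python3 -c "
from h import *
ptr('w7')"
```

```text
ptr [[(-6.0, 5), (18.8, 68)], [(-6.0, 5), (19.5, 65)], [(-6.0, 5), (18.0, 51)]]
mark [[(4.5, 9), (21.8, 52)], [(4.5, 13), (22.8, 52)], [(4.5, 15), (23.5, 49)]]
11.7 [0.5579 0.0451 0.1009] [-0.1  0.2  1.2]
```

Call:
{"api": "play_rows", "payload": {
  "motion": [
    {"fingers": 1,"translation": [0,0,0.07],"roll": 0},
    {"fingers": 1,"translation": [0,0,0.14],"roll": 0},
    {"fingers": 1,"translation": [0,0,0.17],"roll": 0},
    {"fingers": 1,"translation": [0,0.15,0.18],"roll": 0},
    {"fingers": 1,"translation": [0,0.3,0.18],"roll": 0},
    {"fingers": 1,"translation": [0,0.45,0.18],"roll": 0},
    {"fingers": 1,"translation": [0,0.6,0.18],"roll": 0},
    {"fingers": 1,"translation": [0,0.75,0.18],"roll": 0},
    {"fingers": 1,"translation": [0,0.9,0.18],"roll": 0},
    {"fingers": 1,"translation": [0,0.97,0.18],"roll": 0},
    {"fingers": 1,"translation": [0,0.97,0.18],"roll": 0}
  ]
}}

```text
clock: 12.62
eef_pos: [0.5674, 0.0447, 0.1001]
tool_rot: [0.723, 0.691, 0.0, 0.0]
ft_force: [-2.6, -0.1, 6.8]
grip_width: -0.0
```

```bash
python3 -c "
from h import *
ptr('w8')"
```

```text
ptr [[(2.0, 5), (23.5, 49)], [(2.3, 6), (24.3, 46)], [(2.3, 6), (25.3, 42)]]
mark [[(4.5, 9), (26.8, 36)], [(4.3, 12), (27.5, 33)], [(4.5, 15), (28.0, 31)]]
12.6667 [0.5675 0.0447 0.1001] [-1.4 -0.1  5.8]
```

Call:
{"api": "play_rows", "payload": {
  "motion": [
    {"fingers": 1,"translation": [0,0.1,0],"roll": 0},
    {"fingers": 1,"translation": [0,0.2,0],"roll": 0},
    {"fingers": 1,"translation": [0,0.25,0],"roll": 0},
    {"fingers": 1,"translation": [0,0.25,0],"roll": 0},
    {"fingers": 1,"translation": [0,0.25,0],"roll": 0}
  ]
}}

```text
clock: 13.08
eef_pos: [0.5698, 0.0445, 0.1001]
tool_rot: [0.723, 0.691, 0.0, 0.0]
ft_force: [-3.1, -0.2, 6.2]
grip_width: 0.0003
```

Call:
{"api": "play_rows", "payload": {
  "motion": [
    {"fingers": 1,"translation": [0,0,-0.5],"roll": 0},
    {"fingers": 1,"translation": [0,0,-2.5],"roll": 0},
    {"fingers": 1,"translation": [0,-2.0,-6],"roll": 0},
    {"fingers": 1,"translation": [0,-5.0,-9],"roll": 0},
    {"fingers": 1,"translation": [0,-6.0,-9],"roll": 0},
    {"fingers": 1,"translation": [0,-6.0,-9],"roll": 0}
  ]
}}

```text
clock: 13.58
eef_pos: [0.509, 0.0475, 0.1916]
tool_rot: [0.723, 0.691, 0.001, 0.001]
ft_force: [-0.8, 0.4, -0.2]
grip_width: 0.0003
```

```bash
python3 - <<'E'
from h import *
ptr('w9')
d=np.load('pics/w9.npz');cv2.imwrite('pics/w9z.png',cv2.resize(d['im'],None,fx=1.5,fy=1.5,interpolation=cv2.INTER_CUBIC))
E
```

```text
ptr [[(4.5, 5), (29.3, 26)], [(4.5, 5), (29.5, 25)], [(4.5, 5), (30.0, 23)]]
mark [[(4.3, 8), (26.0, 39)], [(4.3, 12), (25.8, 40)], [(4.0, 15), (25.5, 41)]]
13.6333 [0.5097 0.0474 0.1902] [-0.2 -0.1  0.6]
```

View pics/w9z.png

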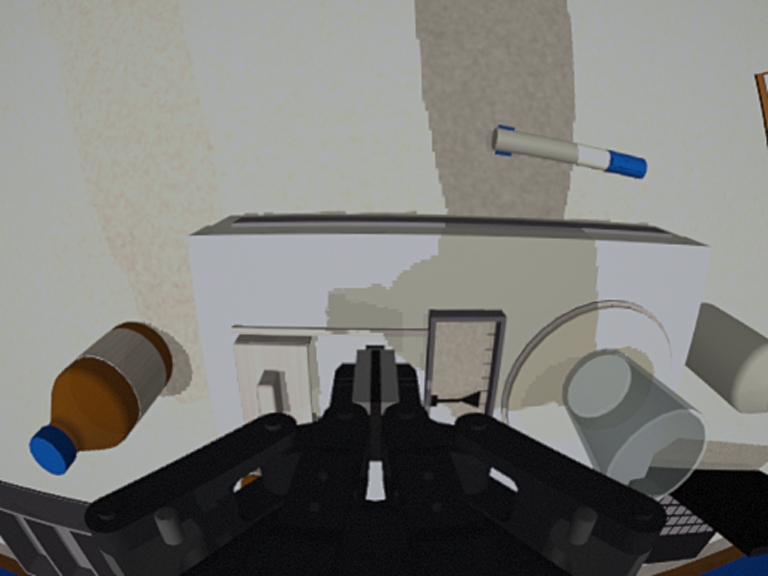

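The pointer (bar along v≈400) meets the wedge tip at about (465,400), within 0.3 mm. Next I'll go to the far side of the fin and push the cover shut.

Call:
{"api": "play_rows", "payload": {
  "motion": [
    {"fingers": 1,"translation": [-3,2,0],"roll": 0},
    {"fingers": 1,"translation": [-6,4,0],"roll": 0},
    {"fingers": 1,"translation": [-9.3,5.9,0],"roll": 0},
    {"fingers": 1,"translation": [-9.3,5.9,0],"roll": 0},
    {"fingers": 1,"translation": [-9.3,5.9,0],"roll": 0},
    {"fingers": 1,"translation": [-9.3,5.9,3],"roll": 0},
    {"fingers": 1,"translation": [-9.3,5.9,5.5],"roll": 0},
    {"fingers": 1,"translation": [-9.3,5.9,6.8],"roll": 0},
    {"fingers": 1,"translation": [-9.3,5.9,7.1],"roll": 0},
    {"fingers": 1,"translation": [-9.3,5.9,7.1],"roll": 0}
  ]
}}

```text
clock: 14.47
eef_pos: [0.5631, -0.0473, 0.1163]
tool_rot: [0.723, 0.691, -0.001, -0.002]
ft_force: [-0.2, -0.2, 0.6]
grip_width: -0.0
```

Call:
{"api": "play_rows", "payload": {
  "motion": [
    {"fingers": 1,"translation": [0.5,0,-0.1],"roll": 0},
    {"fingers": 1,"translation": [0.9,0,-0.1],"roll": 0},
    {"fingers": 1,"translation": [1.3,0,-0.1],"roll": 0},
    {"fingers": 1,"translation": [1.7,0,-0.1],"roll": 0},
    {"fingers": 1,"translation": [2.1,0,-0.1],"roll": 0},
    {"fingers": 1,"translation": [2.5,0,-0.1],"roll": 0},
    {"fingers": 1,"translation": [2.9,0,-0.1],"roll": 0},
    {"fingers": 1,"translation": [3.3,0,-0.1],"roll": 0},
    {"fingers": 1,"translation": [3.7,0,-0.1],"roll": 0},
    {"fingers": 1,"translation": [4.1,0,-0.1],"roll": 0},
    {"fingers": 1,"translation": [4.5,0,-0.1],"roll": 0},
    {"fingers": 1,"translation": [4.9,0,-0.1],"roll": 0},
    {"fingers": 1,"translation": [5.3,0,-0.1],"roll": 0},
    {"fingers": 1,"translation": [5.7,0,-0.1],"roll": 0},
    {"fingers": 1,"translation": [6.1,0,-0.1],"roll": 0},
    {"fingers": 1,"translation": [6.5,0,-0.1],"roll": 0},
    {"fingers": 1,"translation": [6.8,0,-0.1],"roll": 0},
    {"fingers": 1,"translation": [6.9,0,-0.1],"roll": 0}
  ]
}}

```text
clock: 15.97
eef_pos: [0.5676, 0.0212, 0.1191]
tool_rot: [0.723, 0.691, -0.0, -0.0]
ft_force: [0.2, -2.2, -1.0]
grip_width: 0.0001
```

Call:
{"api": "play_rows", "payload": {
  "motion": [
    {"fingers": 1,"translation": [0.1,0,0],"roll": 0},
    {"fingers": 1,"translation": [0.2,0,0],"roll": 0},
    {"fingers": 1,"translation": [0.2,0,0],"roll": 0}
  ]
}}

```text
clock: 16.22
eef_pos: [0.5676, 0.0228, 0.1192]
tool_rot: [0.723, 0.691, -0.0, -0.0]
ft_force: [1.4, -1.1, 0.3]
grip_width: 0.0002
```

Call:
{"api": "play_rows", "payload": {
  "motion": [
    {"fingers": 1,"translation": [0.1,0,0],"roll": 0},
    {"fingers": 1,"translation": [0.2,0,0],"roll": 0},
    {"fingers": 1,"translation": [0.2,0,0],"roll": 0}
  ]
}}

```text
clock: 16.47
eef_pos: [0.5677, 0.0247, 0.1192]
tool_rot: [0.723, 0.691, -0.0, -0.0]
ft_force: [0.2, -1.1, -1.1]
grip_width: 0.0001
```

Call:
{"api": "play_rows", "payload": {
  "motion": [
    {"fingers": 1,"translation": [0.1,0,0],"roll": 0},
    {"fingers": 1,"translation": [0.2,0,0],"roll": 0},
    {"fingers": 1,"translation": [0.2,0,0],"roll": 0}
  ]
}}

```text
clock: 16.72
eef_pos: [0.5678, 0.0261, 0.1192]
tool_rot: [0.723, 0.691, -0.001, 0.0]
ft_force: [-0.0, -2.6, -0.5]
grip_width: -0.0001
```

Call:
{"api": "play_rows", "payload": {
  "motion": [
    {"fingers": 1,"translation": [0.1,0,0],"roll": 0},
    {"fingers": 1,"translation": [0.2,0,0],"roll": 0},
    {"fingers": 1,"translation": [0.2,0,0],"roll": 0}
  ]
}}

```text
clock: 16.97
eef_pos: [0.5678, 0.0265, 0.1193]
tool_rot: [0.724, 0.69, -0.002, 0.002]
ft_force: [-0.9, -8.5, -0.2]
grip_width: -0.0004
```

The cover is at its shut stop (8.5 N). I'll retreat and check.

Call:
{"api": "play_rows", "payload": {
  "motion": [
    {"fingers": 1,"translation": [-0.5,0,0],"roll": 0},
    {"fingers": 1,"translation": [-1.0,0,0],"roll": 0},
    {"fingers": 1,"translation": [-1.0,0,-3],"roll": 0},
    {"fingers": 1,"translation": [-1.0,0,-6],"roll": 0},
    {"fingers": 1,"translation": [0.5,0,-9],"roll": 0},
    {"fingers": 1,"translation": [4.0,0,-12.5],"roll": 0},
    {"fingers": 1,"translation": [5.0,0,-12.5],"roll": 0},
    {"fingers": 1,"translation": [5.0,0,-12.5],"roll": 0},
    {"fingers": 1,"translation": [5.0,0,-12.5],"roll": 0}
  ]
}}

```text
clock: 17.72
eef_pos: [0.5706, 0.0797, 0.2449]
tool_rot: [0.722, 0.692, 0.001, 0.0]
ft_force: [-0.7, 0.2, -0.2]
grip_width: -0.0001
```

```bash
python3 - <<'E'
from h import *
ptr('w10')
d=np.load('pics/w10.npz');cv2.imwrite('pics/w10z.png',cv2.resize(d['im'],None,fx=1.5,fy=1.5,interpolation=cv2.INTER_CUBIC))
E
```

```text
ptr [[(3.8, 4)], [(3.8, 4)], [(3.8, 4)]]
mark [[(3.3, 8)], [(3.5, 11)], [(3.5, 15)]]
17.7667 [0.5699 0.0788 0.2438] [-0.5 -0.2 -0.7]
```

View pics/w10z.png

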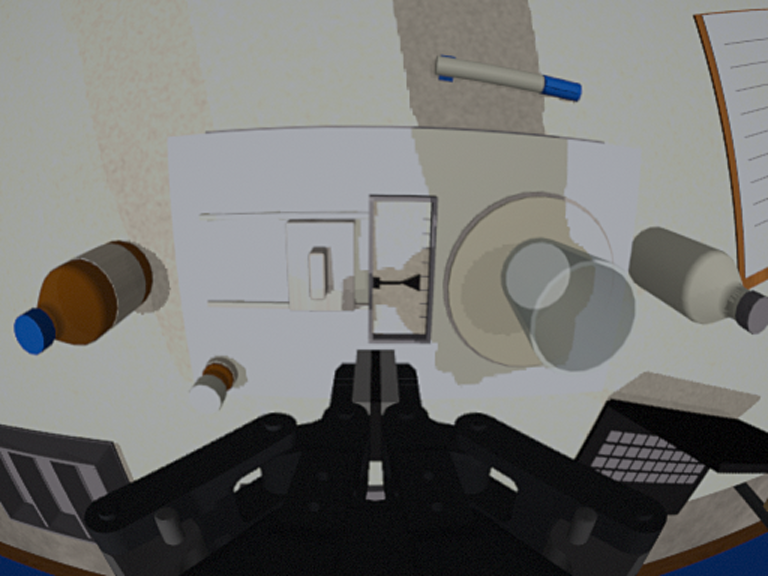

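The picture shows the pointer opposite the wedge at (405,282). The cover is shut, with the same gap to the window as at the start, and nothing else has moved. Handing in.

```bash
python3 -c "
from workcell import bot
print(bot.job_done())"
```

```text
the job is handed in; nothing more can be done
None
```

The job is done and handed in at about 18 s on the robot's clock. I pushed the cover to its open stop and rolled the wheel in three strokes. I then pushed the cover to its shut stop and lifted the arm clear.

- **Pressing force:** readings at the end of each move while rolling were about 4.4 to 6.8 N. The force was not logged during the moves themselves.
- **Pointer:** the last picture puts it 0.3 to 0.5 mm from the set mark along the stirrer's x, against the 2.5 mm allowed.
- **Cover:** it met its shut stop with an 8.5 N reading. Its gap to the window looks the same as at the start (about 15 against 16 pixels).
- **Other objects:** the beaker, vial, bottles and pen look undisturbed in the last wrist picture. I judged this by eye and did not measure them.

One move call was refused because its rows lacked the roll value; nothing moved, and I resent it. My first automatic reading of the pointer was spoiled by the dark fingers in the picture, so I corrected the method and repeated it.

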